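Lock-out restart of the boat shed's dust extractor

TASK

Get the dust extractor running again from the control box. First flip the sander's switch (the bat with a ball on its end), which was left on, over to off, towards the robot; then lift the black safety key out of its wooden rest and put it fully home in the slotted socket on the box, turning it until its blade drops in; only then flip the extractor's switch (the bat with a wide flat paddle) over to on, away from the robot. Leave the third switch, a plain rod, on as it is, and do not disturb the other things on the bench.

Things in the scene. Friction and masses are not known exactly. Their poses are not given: they have to be found in the camera images.
- control_box: Grey box fixed to the bench, 130 (x) x 330 (y) x 60 mm tall; origin: centre of its underside, +x to its back (away from the robot). On top, at x = 0: socket at y = -130 mm, the three switches at y = -50, 20, 90 mm in any order. Steel guard hoops along x, 6 mm thick, 96 mm long, 21 mm high over the top, at y = -85, -15, 55, 125 mm. Cable gland sticks out 25 mm at the back.
- ball_switch (a joint): Sander's switch, bat of 8 mm steel rod with a 22 mm steel ball at its end. Starts ON. 0: leans 0.4 rad to the box's front (-x, towards the robot), OFF; 0.8: leans 0.4 rad to its back (+x), ON. Upright at 0.4; a spring snaps it to the side it is on; about 2 to 3 N at its end takes it over centre.
- ball_switch_base: Origin: centre of the bat's seat on the control box's top face (60 mm above the bench); axes as the box's. The bat pivots about y, 6 mm above this point, and is 42 mm long: its end stands 45 mm above the box's top, 16 mm before or behind this point. Steel bush 26 mm across, 10 mm tall. Carries the bat with the ball.
- paddle_switch (a joint): Extractor's switch, steel bat with a flat paddle 30 mm wide (y), 6 mm thick, over its outer 26 mm. Starts OFF. 0: leans 0.4 rad to the box's front (-x, towards the robot), OFF; 0.8: leans 0.4 rad to its back (+x), ON. Upright at 0.4; a spring snaps it to the side it is on; about 2 to 3 N at its end takes it over centre.
- paddle_switch_base: Origin: centre of the bat's seat on the control box's top face (60 mm above the bench); axes as the box's. The bat pivots about y, 6 mm above this point, and is 42 mm long: its end stands 45 mm above the box's top, 16 mm before or behind this point. Steel bush 26 mm across, 10 mm tall. Carries the bat with the paddle.
- plain_switch (a joint): Lights' switch, bare steel rod 8 mm thick. Starts ON and must stay so. 0: leans 0.4 rad to the box's front (-x, towards the robot), OFF; 0.8: leans 0.4 rad to its back (+x), ON. Upright at 0.4; a spring snaps it to the side it is on; about 2 to 3 N at its end takes it over centre.
- plain_switch_base: Origin: centre of the bat's seat on the control box's top face (60 mm above the bench); axes as the box's. The bat pivots about y, 6 mm above this point, and is 42 mm long: its end stands 45 mm above the box's top, 16 mm before or behind this point. Steel bush 26 mm across, 10 mm tall. Carries the plain rod.
- socket_hole0 (a point): Centre of the mouth of the socket's slot, on top of a square aluminium block 50 x 50 mm that stands 22 mm above the control box's top (82 mm above the bench). Slot 24 mm long along this frame's x, 10 mm wide along y, 18 mm deep, with nearly square edges. The block is turned up to 0.5 rad relative to the box. z up.
- key: Black plastic key, about 50 g, upright in its rest. Origin: centre of the underside of its round flange (34 mm across, 4 mm thick), z up. Above: grip bar 32 (x) x 12 mm (y), 4 to 40 mm above the origin. Below: blade 20 (x) x 7 mm (y), 16 mm long, last 4 mm 16 x 4 mm. Fits either way round (half a turn). Home: flange on the socket's block, origin at the slot's mouth.
- key_rest: Wooden block fixed to the bench, 80 (x) x 60 (y) x 30 mm tall, origin at the centre of its underside. The key's blade stands loosely in a slot in its top, 27 (x) x 14 mm (y), 22 mm deep, its flange on the top face. Cup, tin and tape measure stand around it, their nearest sides 50 to 95 mm from the key's centre.
- jar: Bystander, loose: glass screw jar with steel cap, 56 mm across, 85 mm tall. Origin at the centre of its underside.
- glue_bottle: Bystander, loose: white plastic glue bottle, 60 mm across, 170 mm tall, standing on the far side of the control box. Origin at the centre of its underside.
- cup: Bystander, loose: open steel cup, 68 mm across, 90 mm tall. Origin at the centre of its underside.
- tin: Bystander, loose: steel tin with paper label, 60 mm across, 55 mm tall. Origin at the centre of its underside.
- tape_measure: Bystander, loose: grey tape measure, 65 x 30 x 60 mm tall. Origin at the centre of its underside.
- offcut: Bystander, loose: pale wooden offcut, 50 x 120 x 40 mm tall. Origin at the centre of its underside.
Not all that is in view belongs to the job. What is meant by the key is not turquoise, and is the smaller of those in its own colour.

How it is judged (in metres and radians):
On the way, in this order (a step that is already met when the one before it is completed fails the run):
1. the ball switch is flipped off (value of joint ball_switch below 0.1 rad), for 0.2 s.
2. the safety key is fully home in the socket (z of key in the frame of socket_hole0 between -0.004 and 0.003 m and horizontal distance between key and socket_hole0 below 0.004 m and angle between key's own z axis and vertical below 0.08 rad), for 0.2 s.
3. the paddle switch is flipped on (value of joint paddle_switch above 0.7 rad), for 0.2 s.
At the end, for the whole second after the job is handed in: Ball switch off (joint under 0.1), paddle switch on (over 0.7), plain switch still on (over 0.7); the key released, at rest, upright within 0.08 rad, its origin within 4 mm sideways of the slot's mouth and no more than 3 mm above it; every bystander within 30 mm of where it began (all of step 2 and value of joint ball_switch below 0.1 rad and value of joint each of paddle_switch, plain_switch above 0.7 rad and linear speed of key below 0.01 m/s and distance of each of jar, glue_bottle, cup, tin, tape_measure, offcut from where it was at the start of the episode below 0.03 m); the robot touches nothing.
It fails at once if the plain switch is flipped off (value of joint plain_switch below 0.4 rad).
It fails at once if a bystander is pushed more than 30 mm or toppled (distance of any of jar, glue_bottle, cup, tin, tape_measure, offcut from where it was at the start of the episode above 0.03 m or angle between any of jar, glue_bottle, cup, tin, tape_measure, offcut's own z axis and vertical above 0.5 rad).
It also fails if it takes over 61 s, if anything falls off the work surface, if the arm or the gripper's body presses on something with over 40 N, if the wrist force passes 120 N, or if a joint passes its speed limit or range.

ROBOT

A 6-joint arm with a two-finger parallel gripper is mounted at the origin on the work surface. World frame = base frame: x ahead of the robot, y to its left, z up, the work surface at z = 0. Lengths are in mm, angles in degrees, forces in N, time in s.
With the tool pointing down it reaches from about 350 to 850 mm from the base axis. Payload 8.1 kg.
Tool frame: the origin (TCP) lies midway between the tips of the shut fingers; the grasp point (between the pads) lies 19 mm behind it (r.grip_point_offset is the distance from the TCP to the grasp point, in mm); z points along the fingers, y is the line along which they close (so a half turn about z gives the same grasp; the last joint's range is limited). The gripper opens to 85 mm and grips with 20 to 120 N. Pads are 22 mm wide; open, the fingers measure 114 mm over their backs; the gripper's body (76 mm by 85 mm) begins 54 mm behind the grasp point. The pads swing forward as they close: fully open they stand 13 mm farther back than shut.
Start: joints at [-75.883, 7.471, 85.268, -0, 87.261, -4.893], TCP at [195.467, -567.272, 231.292] pointing down, gripper open.
Joint ranges: [-169.43, 169.43], [-51.17, 129.36], [1.28, 143.12], [-76.62, 256.62], [0, 156.53], [-152.29, 152.29]. Speed limits (degrees/s): [136.94, 136.94, 159.86, 180, 180, 180].

INTERFACE

Orientations are given as [roll, pitch, yaw] about the fixed x, y, z axes, in that order (R = Rz(yaw) Ry(pitch) Rx(roll)).
In Python, from bench import r gives the robot as it stands.
- The arm moves only by the shell command python3 -m inch 'ROWS' [FORCE]. ROWS is JSON, one flat list of numbers, 7 for each row, row after row: the shift along the world's x, y, z in m, then the turn, a rotation vector about the world's x, y, z in degrees, then the closure in counts, from 0 (fully open) to 255 (shut). A call has 1 to 10 rows; each row shifts and turns the commanded pose from where the row before left it; what a row does not reach is not made up. A row lasts 1/10 s, in which the tool goes at most 50 mm and 8.59 degrees, less where a joint would pass 70% of its speed; a pose out of reach is approached as far as the arm can. A call with a gripper value outside its range is refused whole. The fingers move at their own pace and stop on an object; FORCE is the grip in N (left out, the last holds). Time passes only in rows, so rows that do not move let the fingers close. It gives the time, the measured TCP pose, the force and the opening at its end, in the units of the state.
- r.sense(): the state, without advancing time (a new reading comes with each control period).
- r.snapshot(name): name is "scene" or "top" or "wrist"; returns (picture, depth): 400x640x3 uint8, red, green, blue; 400x640 float32, mm along the optical axis (not along the pixel's ray), 0 where there is no reading.
- r.get_calibration(name): a dict with "fovy" (degrees; the focal length in pixels is half the picture's height over the tangent of half this angle, whatever the lens; pixels are square), "cx", "cy" (the principal point, pixels), "position" and "rotation" of the camera in the world; the wrist camera has in their place "tool_from_camera" (4x4, takes a point from camera to tool coordinates, whose origin is the TCP and whose axes are the flange's). Camera axes: x right, y up, looking along -z (the intrinsics and any distortion apply to the point x, -y, -z); pixel columns grow to the right and rows downward; lengths in mm; the calibration is good to about 2 mm. The wrist camera is an equidistant fisheye: a pixel r from the principal point sees the ray r / f radians off the axis. A picture is of the moment at which its call begins: read the wrist's pose just before it. get_calibration takes no time and is no camera call.
- r.hand_in(): hands the job in, once; it reports no verdict.
The state is a dict: "time": time; "joint_pos": joint angles; "qd": joint speeds; "joint_efforts": joint torques, N m; "tool_pos": TCP position; "tcp_rot": TCP orientation; "ft_force": force on the tool from outside, world axes, zero at the start; "wrist_torque": the same for the moment, N m; "finger_gap": finger opening in mm.
Only numpy, scipy, OpenCV 4.12 (cv2) and the standard library are available. Lean on these libraries where they do the work, as an engineer would, in place of code of your own. Each camera call takes 0.05 s, during which the arm holds its last target. There are 200 camera calls.

## Working session

There is one attempt and no reset: what is moved stays moved. The work goes in short steps, Python scripts to look and compute and a shell command to move; the robot and the scene stay as the last step left them, time stands still between calls to the robot, and variables do not carry over. Pictures are saved under pics/ and viewed, on a budget of 10 in all, crops included, one or two more only if the job needs it, and the job is handed in when it is done.

```bash
ls; mkdir -p pics
cat > h.py <<'E'
import numpy as np, cv2
from bench import r
def cal(n):
    c=r.get_calibration(n); c['f']=200/np.tan(np.radians(c['fovy'])/2); return c
def xyz(n,dep):
    "world point per pixel for a fixed camera (pinhole)"
    c=cal(n); v,u=np.mgrid[0:400,0:640]
    p=np.stack([(u-c['cx'])/c['f']*dep,-(v-c['cy'])/c['f']*dep,-dep],-1)
    return p@np.array(c['rotation']).T+np.array(c['position'])
E
python3 - <<'E'
from h import *
for n in('top','scene'):
    c=r.get_calibration(n);print(n,c)
    p,d=r.snapshot(n); np.savez('pics/%s0.npz'%n,p=p,d=d); cv2.imwrite('pics/%s0.png'%n,p[:,:,::-1])
print(r.get_calibration('wrist')); print(r.sense())
a=cv2.imread('pics/top0.png');b=cv2.imread('pics/scene0.png')
cv2.imwrite('pics/both.png',np.vstack([a,b])[:, :])
E
```

```text
pics
top {'fovy': 46.33504764025555, 'cx': 325.3861526808439, 'cy': 200.22082775403132, 'position': array([ 424.76824991,  -25.38884034, 1509.85773618]), 'rotation': array([  6.21539114,   1.07589168, -91.17831895])}
scene {'fovy': 53.626717428557185, 'cx': 312.47305668850476, 'cy': 200.7249847542613, 'position': array([1085.40366417, -263.23972018,  867.15431915]), 'rotation': array([37.7068707 , -0.22592284, 63.64931755])}
{'fovy': 65.70646984690485, 'cx': 317.0084529908247, 'cy': 200.77733273832558, 'tool_from_camera': array([[-8.33190206e-05,  9.48870965e-01,  3.15664197e-01,
         8.03473983e+01],
       [ 9.99999834e-01,  2.58893159e-04, -5.14271800e-04,
         8.29817588e-02],
       [-5.69700880e-04,  3.15664102e-01, -9.48870829e-01,
        -1.43348513e+02],
       [ 0.00000000e+00,  0.00000000e+00,  0.00000000e+00,
         1.00000000e+00]])}
{'time': 0.1, 'joint_pos': array([-7.58828932e+01,  7.50967469e+00,  8.53223929e+01,  2.19302372e-03,
        8.72620790e+01, -4.89334120e+00]), 'qd': array([ 0.01293587, -0.04983181, -0.10879621,  0.00879616,  0.01987631,
        0.00677977]), 'joint_efforts': array([ 8.91588934e-04, -5.70951533e+01, -5.01941442e+01, -2.44223311e-04,
        8.21472524e-03, -3.87219370e-05]), 'tool_pos': array([ 195.35635204, -566.78926022,  230.36706885]), 'tcp_rot': array([-1.79906383e+02, -1.02131687e-02,  1.90103331e+01]), 'ft_force': array([ 0.15332268, -0.37362991, -0.23811854]), 'wrist_torque': array([-5.63494203e-02, -8.58405547e-05,  2.30096304e-03]), 'finger_gap': 85.60728984226914}
```

View pics/top0.png

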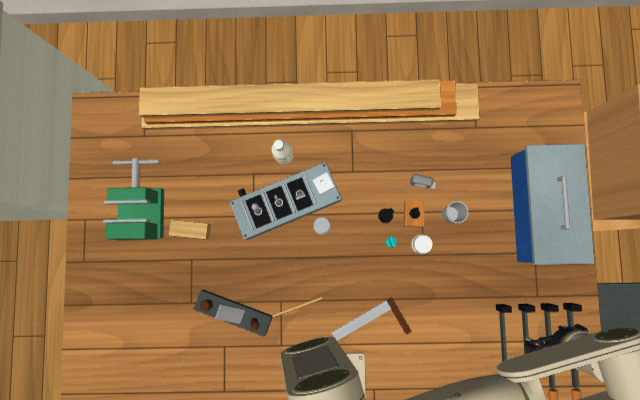

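View pics/scene0.png

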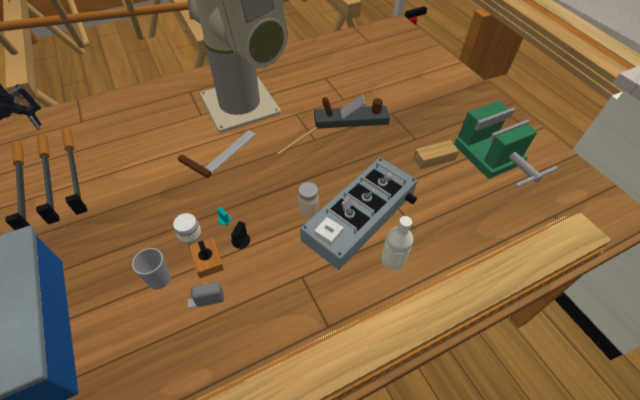

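Candidates for the key: black at top (386,215) / scene (240,235), which stands on the bench and looks larger; black in the wooden rest at top (414,212) / scene (205,250), which is smaller; turquoise at top (391,242), which is excluded. The one in the rest fits. I'll confirm it in a crop together with the box, and measure.

```bash
sed -i "s/c=r.get_calibration(n); c/c=r.get_calibration(n); from scipy.spatial.transform import Rotation as R\n    if 'rotation' in c: c['rotation']=R.from_euler('xyz',c['rotation'],degrees=True).as_matrix()\n    c/" h.py
python3 - <<'E'
from h import *
t=np.load('pics/top0.npz');s=np.load('pics/scene0.npz')
W=xyz('top',t['d']);S=xyz('scene',s['d'])
for u,v in [(200,300),(355,212),(400,270)]: print(W[v,u].round(), end=' ')
for u,v in [(386,215),(414,212),(414,224),(391,242),(322,226),(282,152),(455,212),(422,244),(422,182),(188,230)]: print((u,v),W[v,u].round())
for u,v in [(205,250),(240,235),(185,222),(328,230),(350,210),(365,196),(382,182)]: print('s',(u,v),S[v,u].round())
a=t['p'][140:260,220:480][:,:,::-1]; b=s['p'][150:310,125:425][:,:,::-1]
a=cv2.resize(a,(650,300),interpolation=2); b=cv2.resize(b,(560,299),interpolation=2)
o=np.zeros((600,650,3),np.uint8);o[:300]=a;o[300:599,:560]=b
cv2.imwrite('pics/crop1.png',o)
# box top at z=60: mask by height in top
m=((W[...,2]>52)&(W[...,2]<68)&(W[...,0]>350)&(W[...,1]>-30)&(W[...,1]<260)&(t['d']>0)).astype(np.uint8)
n,l,st,c=cv2.connectedComponentsWithStats(m);print(st[1:][st[1:,4]>100],c[1:][st[1:,4]>100])
k=1+np.argmax(st[1:,4]); pts=W[l==k][:,:2].astype(np.float32);print('boxrect',cv2.minAreaRect(pts))
E
```

```text
[282. 397.  32.] [549. -96.  -2.] [ 360. -234.   -5.] (386, 215) [ 532. -187.   78.]
(414, 212) [ 540. -275.   63.]
(414, 224) [ 505. -279.   31.]
(391, 242) [ 449. -201.   59.]
(322, 226) [502.  10.  82.]
(282, 152) [725. 125. 127.]
(455, 212) [ 541. -414.   12.]
(422, 244) [ 441. -296.   59.]
(422, 182) [ 633. -304.   62.]
(188, 230) [500. 433.  46.]
s (205, 250) [ 554. -275.   70.]
s (240, 235) [ 544. -187.   59.]
s (185, 222) [ 445. -296.   56.]
s (328, 230) [626.  10.  62.]
s (350, 210) [604.  83.  73.]
s (365, 196) [579. 142.  68.]
s (382, 182) [558. 207.  68.]
[[ 242  112   91    9  508]
 [ 242  162   93   78 3295]] [[287.49015748 115.72834646]
 [285.12261002 200.96874052]]
boxrect ((586.33251953125, 125.11322021484375), (130.9921112060547, 329.2013854980469), 21.4564151763916)
```

View pics/crop1.png

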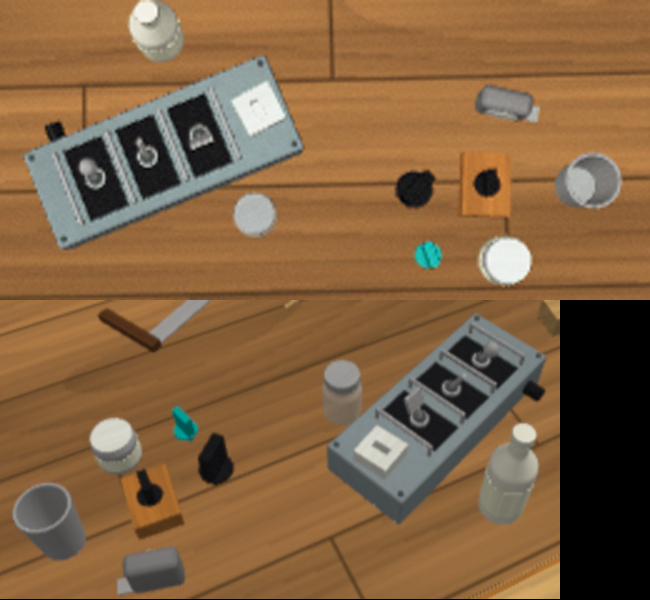

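The crop confirms it: the small black key sits in the wooden rest (crop 487,180 / 150,490), and the larger black one stands loose beside it. On the box, the order along +y is socket, paddle (y=-50), plain (20), ball (90). The box centre is near (586,125) with yaw about 21.5°. I'll pass over the key for one close look on the way.

```bash
python3 -m inch '[0.0345,0.029,-0.003,0,0,0,0, 0.0345,0.029,-0.003,0,0,0,0, 0.0345,0.029,-0.003,0,0,0,0, 0.0345,0.029,-0.003,0,0,0,0, 0.0345,0.029,-0.003,0,0,0,0, 0.0345,0.029,-0.003,0,0,0,0, 0.0345,0.029,-0.003,0,0,0,0, 0.0345,0.029,-0.003,0,0,0,0, 0.0345,0.029,-0.003,0,0,0,0, 0.0345,0.029,-0.003,0,0,0,0]'
python3 -m inch '[0,0,0,0,0,0,0, 0,0,0,0,0,0,0]'
cat >> h.py <<'E'
def wrist(name):
    "wrist picture, depth and world points per pixel"
    from scipy.spatial.transform import Rotation as R
    s=r.sense(); p,d=r.snapshot('wrist'); cv2.imwrite('pics/%s.png'%name,p[:,:,::-1])
    c=cal('wrist'); v,u=np.mgrid[0:400,0:640]; x=u-c['cx'];y=v-c['cy']
    f=200/np.radians(c['fovy']/2) if 0 else c['f']
    rr=np.hypot(x,y)+1e-9; th=rr/f; k=np.tan(th)*d/rr
    q=np.stack([x*k,-y*k,-d],-1); T=c['tool_from_camera']
    q=q@T[:3,:3].T+T[:3,3]; W=q@R.from_euler('xyz',s['tcp_rot'],degrees=True).as_matrix().T+s['tool_pos']
    np.savez('pics/%s.npz'%name,p=p,d=d,W=W); return p,d,W
E
python3 - <<'E'
from h import *
p,d,W=wrist('key1')
dark=(p.max(2)<60)
for lo,hi,nm in[(58,76,'grip'),(28,38,'flange')]:
    m=(dark&(W[...,2]>lo)&(W[...,2]<hi)&(d>0)&(np.hypot(W[...,0]-542,W[...,1]+276)<45)).astype(np.uint8)
    n,l,st,c=cv2.connectedComponentsWithStats(m)
    if n>1:
        k=1+np.argmax(st[1:,4]);P=W[l==k]; print(nm,st[k],c[k],cv2.minAreaRect(P[:,:2].astype(np.float32)),np.percentile(P[:,2],[2,50,98]))
m=(d>0)&(np.abs(W[...,2]-30)<3)&(p[...,0]>120)&(np.hypot(W[...,0]-540,W[...,1]+276)<60)
print('rest',m.sum(),cv2.minAreaRect(W[m][:,:2].astype(np.float32)))
E
```

```text
time: 1.1
tool_pos: [541.5, -275.7, 200.7]
tcp_rot: [-180.0, 0.0, 19.0]
ft_force: [0.6, -1.6, 0.3]
finger_gap: 85.6
time: 1.3
tool_pos: [540.8, -276.1, 200.4]
tcp_rot: [-179.9, 0.1, 19.2]
ft_force: [0.5, -0.6, -0.8]
finger_gap: 85.6
grip [309 173  22  36 458] [319.39737991 190.55240175] ((539.0797119140625, -278.7864074707031), (12.75859260559082, 31.32786750793457), 84.88880920410156) [59.90618262 70.388879   72.02335583]
flange [304 168  25  26 209] [311.1291866  178.65550239] ((541.4528198242188, -271.3326721191406), (14.48693561553955, 31.17975425720215), 68.76765441894531) [33.2060883  34.69936189 36.35956811]
rest 3252 ((538.114501953125, -279.1211242675781), (61.09077072143555, 80.79043579101562), 86.41262817382812)
```

View pics/key1.png

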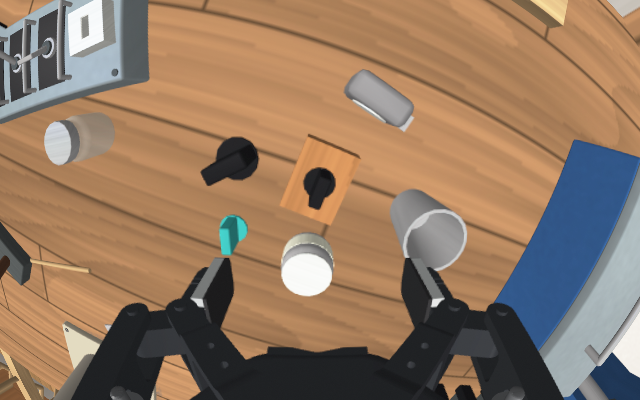

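Key: grip-bar centre (539,-279), top z≈70, long axis about -5°. The larger black key is at pixel (235,158) and the turquoise one at (232,232); both are clear of it. On to the ball switch, closing the fingers on the way.

```bash
python3 -m inch '[0.006,0.046,0,0,0,0,255, 0.006,0.046,0,0,0,0,255, 0.006,0.046,0,0,0,0,255, 0.006,0.046,0,0,0,0,255, 0.006,0.046,0,0,0,0,255, 0.006,0.046,0,0,0,0,255, 0.006,0.046,0,0,0,0,255, 0.006,0.046,0,0,0,0,255, 0.006,0.046,0,0,0,0,255, 0.006,0.046,0,0,0,0,255]'
python3 -m inch '[0,0.043,0,0,0,2,255, 0,0,0,0,0,0,255, 0,0,0,0,0,0,255]'
python3 - <<'E'
from h import *
p,d,W=wrist('ball1')
V=(d>0)&(W[...,2]>50)
ex=np.array([np.cos(np.radians(21.46)),np.sin(np.radians(21.46))]);ey=np.array([-ex[1],ex[0]])
o=np.array([586.3,125.1]);X=(W[...,:2]-o)@ex;Y=(W[...,:2]-o)@ey
m=V&(np.abs(W[...,2]-60)<4)&(abs(X)<90)&(abs(Y)<190)
print('box',cv2.minAreaRect(W[m][:,:2].astype(np.float32)),np.median(W[m][:,2]))
for nm,y0 in('paddle',-50),('plain',20),('ball',90):
    m=V&(abs(Y-y0)<28)&(abs(X)<40)&(W[...,2]>92)&(W[...,2]<125); print(nm,m.sum(),X[m].mean().round(1),Y[m].mean().round(1),np.percentile(W[m][:,2],[5,95]).round(1))
m=V&(abs(W[...,2]-82)<4)&(np.hypot(X,Y+130)<45)
print('socket',m.sum(),cv2.minAreaRect(W[m][:,:2].astype(np.float32)))
E
```

```text
time: 2.35
tool_pos: [600.6, 182.7, 201.5]
tcp_rot: [180.0, -0.0, 18.9]
ft_force: [0.2, -1.0, -0.5]
finger_gap: -0.2
time: 2.65
tool_pos: [600.4, 225.2, 201.1]
tcp_rot: [180.0, 0.0, 21.0]
ft_force: [0.3, -0.9, -1.0]
finger_gap: -0.0
box ((574.7991943359375, 123.40202331542969), (156.20101928710938, 330.3298645019531), 21.12842559814453) 61.07567578679188
paddle 440 -10.7 -46.1 [ 93.2 106.3]
plain 90 16.7 23.5 [ 94.9 107. ]
ball 426 17.3 92.1 [ 95.9 106. ]
socket 1502 ((629.9646606445312, 13.892040252685547), (51.981529235839844, 67.82454681396484), 25.83715057373047)
```

```bash
python3 -m inch '[0.001,0.004,-0.035,0,0,0,255, 0,0,-0.035,0,0,0,255, 0,0,-0.035,0,0,0,255, 0,0,0,0,0,0,255, -0.0093,-0.0036,0,0,0,0,255, -0.0093,-0.0036,0,0,0,0,255, -0.0093,-0.0036,0,0,0,0,255, -0.0093,-0.0036,0,0,0,0,255]'
python3 -m inch '[0,0,0,0,0,0,255, 0,0,0.05,0,0,0,255, 0,0,0.05,0,0,0,255, 0,0,0,0,0,0,255]'
python3 - <<'E'
from h import *
p,d,W=wrist('ball2')
V=(d>0)
ex=np.array([np.cos(np.radians(21.46)),np.sin(np.radians(21.46))]);ey=np.array([-ex[1],ex[0]])
o=np.array([586.3,125.1]);X=(W[...,:2]-o)@ex;Y=(W[...,:2]-o)@ey
for nm,y0 in('paddle',-50),('plain',20),('ball',90):
    m=V&(abs(Y-y0)<28)&(abs(X)<40)&(W[...,2]>92)&(W[...,2]<125); print(nm,m.sum(),X[m].mean().round(1),Y[m].mean().round(1),np.percentile(W[m][:,2],[5,95]).round(1))
print(r.sense()['tool_pos'])
E
```

```text
time: 3.5
tool_pos: [569.4, 215.3, 103.3]
tcp_rot: [179.9, -0.7, 20.9]
ft_force: [3.5, 2.1, 18.9]
finger_gap: 0.1
time: 3.9
tool_pos: [569.6, 215.3, 208.7]
tcp_rot: [179.9, -1.0, 20.9]
ft_force: [1.2, 0.7, -0.6]
finger_gap: -0.1
paddle 454 -11.3 -46.1 [ 93.1 106.1]
plain 93 16.1 23.3 [ 93.7 106.8]
ball 460 -8.1 92.3 [ 96.4 106.1]
[568.28367935 214.94483197 204.72446805]
```

View pics/ball2.png

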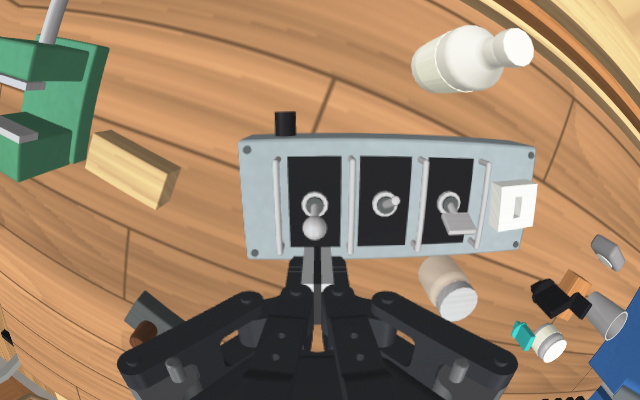

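The ball (315,228) now leans to the robot side of its bush (315,205), so it is off. The plain bat still measures X=+16, so it is on. The slot is visible at (517,208). Going back to the key.

```bash
python3 -m inch '[-0.003,-0.045,0,0,0,-6.5,115, -0.003,-0.045,0,0,0,-6.5,115, -0.003,-0.045,0,0,0,-6.5,115, -0.003,-0.045,0,0,0,-6.5,115, -0.003,-0.045,0,0,0,0,115, -0.003,-0.045,0,0,0,0,115, -0.003,-0.045,0,0,0,0,115, -0.003,-0.045,0,0,0,0,115, -0.003,-0.045,0,0,0,0,115, -0.003,-0.045,0,0,0,0,115]'
python3 -m inch '[0,-0.044,-0.04,0,0,0,115, 0,0,-0.045,0,0,0,115, 0,0,0,0,0,0,115, 0,0,0,0,0,0,115]'
python3 - <<'E'
from h import *
p,d,W=wrist('key2')
dark=(p.max(2)<60)
m=(dark&(W[...,2]>64)&(W[...,2]<78)&(d>0)&(np.hypot(W[...,0]-542,W[...,1]+276)<30))
print(m.sum(),cv2.minAreaRect(W[m][:,:2].astype(np.float32)),np.percentile(W[m][:,2],[5,50,95]))
print(r.sense()['tool_pos'],r.sense()['tcp_rot'])
# socket from earlier shot
z=np.load('pics/ball2.npz');p,d,W=z['p'],z['d'],z['W']
m=(d>0)&(W[...,2]>76)&(W[...,2]<88)&(np.hypot(W[...,0]-632,W[...,1]-6)<34)&(p.min(2)>170)
print('block',m.sum(),cv2.minAreaRect(W[m][:,:2].astype(np.float32)),np.median(W[m][:,2]))
E
```

```text
time: 4.95
tool_pos: [533.1, -237.4, 196.8]
tcp_rot: [180.0, -0.0, -5.1]
ft_force: [1.0, 0.0, -0.7]
finger_gap: 46.9
time: 5.35
tool_pos: [533.0, -271.5, 117.4]
tcp_rot: [-179.9, 0.2, -5.1]
ft_force: [0.2, -0.3, 1.0]
finger_gap: 46.9
777 ((539.4432373046875, -279.4101867675781), (11.688989639282227, 30.747283935546875), 88.10877227783203) [68.02965951 70.52538982 71.63131803]
[ 534.52110064 -271.88165195  119.42417159] [ 1.79981123e+02 -4.80767123e-02 -5.00240580e+00]
block 1575 ((633.3478393554688, 7.061225891113281), (51.01430130004883, 51.61399841308594), 26.059778213500977) 82.66895335981579
```

```bash
python3 -m inch '[0.0055,-0.0075,0,0,0,1.5,115, 0,0,-0.02,0,0,0,115, 0,0,-0.02,0,0,0,115, 0,0,-0.02,0,0,0,115, 0,0,-0.02,0,0,0,115, 0,0,0,0,0,0,115, 0,0,0,0,0,0,255, 0,0,0,0,0,0,255, 0,0,0,0,0,0,255, 0,0,0,0,0,0,255]' 50
python3 -m inch '[0,0,0,0,0,0,255, 0,0,0,0,0,0,255]'
```

```text
time: 6.4
tool_pos: [541.6, -280.0, 40.5]
tcp_rot: [179.9, -0.2, -3.5]
ft_force: [-0.5, 0.7, 6.2]
finger_gap: 11.3
time: 6.6
tool_pos: [541.6, -280.0, 40.5]
tcp_rot: [179.9, -0.2, -3.5]
ft_force: [-0.3, 2.2, 6.8]
finger_gap: 11.2
```

```bash
python3 -m inch '[0,0,0.025,0,0,0,255, 0,0,0.045,0,0,0,255, 0,0,0.045,0,0,0,255, 0.013,0.041,0.01,0,0,4.2,255, 0.013,0.041,0,0,0,4.2,255, 0.013,0.041,0,0,0,4.2,255, 0.013,0.041,0,0,0,4.2,255, 0.013,0.041,0,0,0,4.2,255, 0.013,0.041,0,0,0,4.2,255, 0.013,0.041,0,0,0,4.3,255]'
python3 -m inch '[0,0,0,0,0,0,255, 0,0,0,0,0,0,255, 0,0,0,0,0,0,255]'
python3 - <<'E'
from h import *
ps=[]
for i in range(3):
    p,d,W=wrist('sock%d'%i); s=r.sense(); print(s['tool_pos'].round(1),s['tcp_rot'].round(1))
    m=(d>0)&(abs(W[...,2]-82)<5)&(np.hypot(W[...,0]-633,W[...,1]-7)<38)&(p.min(2)>150)
    print('block',m.sum(),np.round(np.array(sum(map(list,[cv2.minAreaRect(W[m][:,:2].astype(np.float32))[0],cv2.minAreaRect(W[m][:,:2].astype(np.float32))[1]]),[])),1),cv2.minAreaRect(W[m][:,:2].astype(np.float32))[2],np.median(W[m][:,2]))
    # slot = hole in block mask
    mm=(m*255).astype(np.uint8); cs,h=cv2.findContours(mm,cv2.RETR_CCOMP,cv2.CHAIN_APPROX_NONE)
    for c,hh in zip(cs,h[0]):
        if hh[3]>=0 and cv2.contourArea(c)>30: c=c[:,0];P=W[c[:,1],c[:,0]]; print('slot px',c.mean(0).round(1),cv2.minAreaRect(P[:,:2].astype(np.float32)))
E
```

```text
time: 7.6
tool_pos: [631.5, 9.6, 164.0]
tcp_rot: [179.9, -0.1, 26.2]
ft_force: [1.3, -0.9, -0.9]
finger_gap: 11.3
time: 7.9
tool_pos: [630.7, 7.0, 163.2]
tcp_rot: [180.0, -0.0, 26.0]
ft_force: [0.5, 0.8, -0.6]
finger_gap: 10.9
[630.7   6.6 163. ] [180.   -0.   25.9]
block 3671 [633.9   6.5  50.8  50.5] 26.352758407592773 82.71479791407245
slot px [319.1 203. ] ((634.0516967773438, 6.776862621307373), (24.974349975585938, 10.847800254821777), 26.4601993560791)
[630.6   6.5 163. ] [180.   -0.   25.9]
block 3656 [634.1   6.6  50.4  50.6] 26.431196212768555 82.64852352997029
slot px [319. 203.] ((633.9998779296875, 6.460860729217529), (24.7508487701416, 10.882661819458008), 26.318180084228516)
[630.6   6.4 162.9] [180.   -0.   25.9]
block 3683 [634.    6.5  50.4  50.5] 26.30306053161621 82.70269187419484
slot px [318.5 203. ] ((633.9125366210938, 6.551902770996094), (24.64299964904785, 10.17058277130127), 25.705148696899414)
```

View pics/sock0.png

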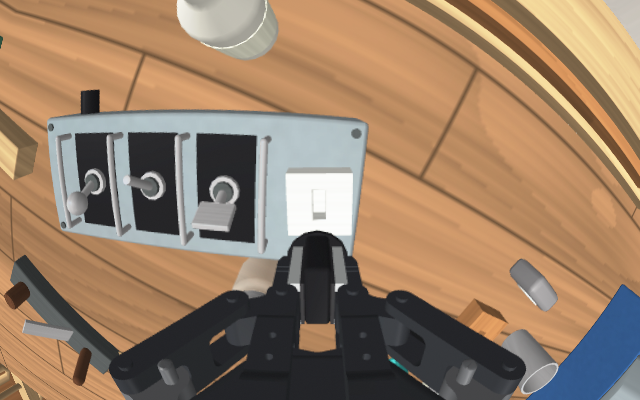

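The slot sits at (319,203), which gives (634.0, 6.6) at yaw 26.1°. The flange is visible below the fingers at (318,240), so I'll measure the key's offset in the hand.

Run:
```python
from h import *
from scipy.optimize import least_squares
from scipy.spatial.transform import Rotation as R
s=r.sense();T=R.from_euler('xyz',s['tcp_rot'],degrees=True).as_matrix()
d=np.load('pics/sock0.npz');p,W=d['p'],d['W'];q=(W-s['tool_pos'])@T
m=(d['d']>0)&(q[...,2]>-5)&(q[...,2]<35)&(np.hypot(q[...,0],q[...,1])<30)&(p.max(2)<70)
Q=q[m];print(len(Q))
for a in np.arange(-4,34,2):
    k=Q[abs(Q[:,2]-a)<1]
    if len(k): print(a,len(k),k[:,:2].min(0).round(1),k[:,:2].max(0).round(1))
k=Q[(Q[:,2]>5.5)&(Q[:,2]<12)]
# outer rim: farthest per angular bin
ang=np.round(np.degrees(np.arctan2(k[:,1],k[:,0]))/5)
rim=np.array([k[ang==a][np.argmax(np.hypot(*k[ang==a][:,:2].T))] for a in np.unique(ang)])
rim=rim[np.hypot(rim[:,0],rim[:,1])>12]
o=least_squares(lambda c:np.hypot(rim[:,0]-c[0],rim[:,1]-c[1])-17,[0,0],loss='soft_l1');print('flange centre tool',o.x,len(rim),o.fun.round(1))
```

```text
567
-4 52 [10.7 -6.9] [13.5  6.6]
-2 40 [10.6 -6.5] [13.4  5.7]
0 38 [10.3 -6.6] [13.1  5.8]
2 39 [10.5 -6.6] [13.4  4.8]
4 55 [  0.4 -15.6] [13.1 14.2]
6 304 [ -0.4 -16.3] [13.7 15.5]
8 39 [  2.  -15.8] [13.5 13.8]
flange centre tool [-3.61757967 -0.40212987] 37 [-0.8 -0.2 -0.4 -0.5 -0.3  0.1 -0.2 -0.2  0.1 -0.2 -0.1  0.2  0.3  0.1
  0.2 -0.1  0.2  0.3  0.3  0.   0.1 -0.3  0.2  0.1  0.4  0.3 -0.2 -0.
 -0.1  0.1 -0.  -0.1 -0.4 -0.3 -0.6 -0.4 -0.7]
```

```bash
python3 -m inch '[0.0065,0.0011,0,0,0,0.2,255, 0,0,-0.017,0,0,0,255, 0,0,-0.017,0,0,0,255, 0,0,-0.016,0,0,0,255, 0,0,0,0,0,0,255, 0,0,0,0,0,0,255]'
python3 -m inch '[0,0,-0.003,0,0,0,255, 0,0,-0.003,0,0,0,255, 0,0,-0.003,0,0,0,255, 0,0,0,0,0,0,255, 0,0,0,0,0,0,255]'
```

```text
time: 8.65
tool_pos: [636.3, 9.0, 111.1]
tcp_rot: [-179.9, 0.1, 26.2]
ft_force: [0.5, 0.5, -0.6]
finger_gap: 11.2
time: 9.15
tool_pos: [637.3, 8.9, 103.7]
tcp_rot: [180.0, -0.0, 26.2]
ft_force: [-0.4, 0.5, -1.1]
finger_gap: 11.5
```

```bash
python3 -m inch '[0,0,-0.002,0,0,0,255, 0,0,-0.002,0,0,0,255, 0,0,-0.002,0,0,0,255, 0,0,0,0,0,0,255]'
python3 -m inch '[0,0,-0.002,0,0,0,255, 0,0,-0.002,0,0,0,255, 0,0,0,0,0,0,255, 0,0,0,0,0,0,255]'
```

```text
time: 9.55
tool_pos: [636.9, 9.0, 97.1]
tcp_rot: [-180.0, 0.0, 26.2]
ft_force: [-0.6, -0.3, -0.2]
finger_gap: 10.8
time: 9.95
tool_pos: [637.2, 8.9, 93.6]
tcp_rot: [-180.0, 0.0, 26.2]
ft_force: [-0.0, -0.5, -0.6]
finger_gap: 11.3
```

No contact force, so the blade is going in freely. Seat the last 2–3 mm and watch the force.

```bash
python3 -m inch '[0,0,-0.001,0,0,0,255, 0,0,-0.001,0,0,0,255, 0,0,0,0,0,0,255, 0,0,0,0,0,0,255]'
python3 -m inch '[0,0,-0.001,0,0,0,255, 0,0,0,0,0,0,255, 0,0,0,0,0,0,255]'
```

```text
time: 10.35
tool_pos: [637.5, 8.9, 92.6]
tcp_rot: [180.0, -0.0, 26.2]
ft_force: [-3.2, -0.4, 5.8]
finger_gap: 11.3
time: 10.65
tool_pos: [637.5, 8.9, 92.6]
tcp_rot: [180.0, -0.0, 26.2]
ft_force: [-7.5, -0.5, 12.4]
finger_gap: 11.2
```

It contacts at exactly the expected home height. Release and lift, then look.

```bash
python3 -m inch '[0,0,0.001,0,0,0,120, 0,0,0,0,0,0,120, 0,0,0,0,0,0,120, 0,0,0,0,0,0,120, 0,0,0.025,0,0,0,120, 0,0,0.035,0,0,0,120, 0,0,0.035,0,0,0,120, 0,0,0,0,0,0,120, 0,0,0,0,0,0,120]'
python3 - <<'E'
from h import *
from scipy.optimize import least_squares
p,d,W=wrist('home1')
dk=(d>0)&(p.max(2)<70)&(np.hypot(W[...,0]-634,W[...,1]-6.6)<25)
g=W[dk&(W[...,2]>116)&(W[...,2]<130)];print('bar',cv2.minAreaRect(g[:,:2].astype(np.float32)),np.percentile(g[:,2],[5,50,95]))
f=W[dk&(W[...,2]>82)&(W[...,2]<92)];print('flange',len(f),np.percentile(f[:,2],[5,50,95]).round(1),cv2.minAreaRect(f[:,:2].astype(np.float32)))
b=(d>0)&(p.min(2)>150)&(np.hypot(W[...,0]-634,W[...,1]-6.6)<38)&(abs(W[...,2]-82)<5);print('block',cv2.minAreaRect(W[b][:,:2].astype(np.float32)),np.median(W[b][:,2]))
ex=np.array([np.cos(np.radians(21.46)),np.sin(np.radians(21.46))]);ey=np.array([-ex[1],ex[0]])
o=np.array([586.3,125.1]);X=(W[...,:2]-o)@ex;Y=(W[...,:2]-o)@ey
for nm,y0 in('paddle',-50),('plain',20),('ball',90):
    m=(d>0)&(abs(Y-y0)<28)&(abs(X)<40)&(W[...,2]>92)&(W[...,2]<125); print(nm,m.sum(),X[m].mean().round(1),Y[m].mean().round(1))
print(r.sense()['tool_pos'])
E
```

```text
time: 11.55
tool_pos: [638.1, 8.9, 187.9]
tcp_rot: [179.9, -0.1, 26.2]
ft_force: [0.1, 0.5, -0.8]
finger_gap: 45.3
bar ((635.2750244140625, 7.686977863311768), (30.70692253112793, 10.98967170715332), 25.782020568847656) [121.07073006 122.55184037 123.69261159]
flange 555 [85.5 86.7 87.8] ((635.48486328125, 8.173858642578125), (29.687654495239258, 31.68160057067871), 31.646766662597656)
block ((633.7589111328125, 6.470123291015625), (51.61689758300781, 50.70589828491211), 26.128551483154297) 82.6805569198482
paddle 613 -11.0 -48.4
plain 129 15.3 20.3
ball 338 -8.4 87.7
[637.06424486   8.91221929 186.11695297]
```

View pics/home1.png

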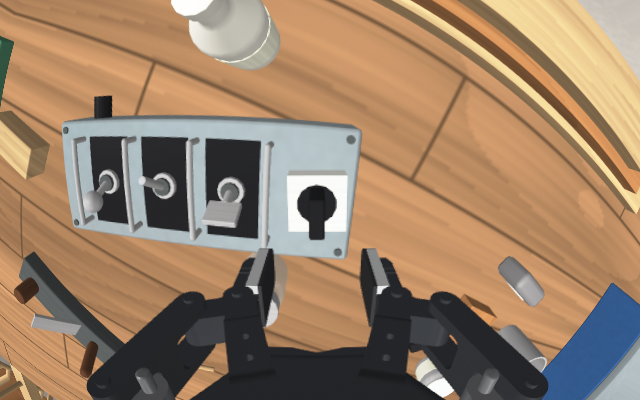

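The key is home: flange top 86.7 and bar top 122.5 against the block at 82.7, about 1.5 mm off centre at (317,205). Now the paddle, from its front.

```bash
python3 -m inch '[-0.0375,0.027,0,0,0,-4.7,255, -0.0375,0.027,0,0,0,0,255, 0,0,0,0,0,0,255, 0,0,0,0,0,0,255, 0,0,-0.035,0,0,0,255, 0,0,-0.035,0,0,0,255, 0,0,-0.027,0,0,0,255, 0,0,0,0,0,0,255]'
python3 -m inch '[0.0075,0.003,0,0,0,0,255, 0.0075,0.003,0,0,0,0,255, 0.0075,0.003,0,0,0,0,255, 0.0075,0.003,0,0,0,0,255, 0.0075,0.003,0,0,0,0,255, 0,0,0,0,0,0,255]'
python3 -m inch '[-0.0095,-0.0035,0,0,0,0,255, 0,0,0.035,0,0,0,255, 0,0,0.04,0,0,0,255, -0.03,-0.02,0.04,0,0,0,255, -0.03,-0.02,0.03,0,0,0,255, 0,0,0,0,0,0,255, 0,0,0,0,0,0,255]'
python3 - <<'E'
from h import *
p,d,W=wrist('pad')
ex=np.array([np.cos(np.radians(21.46)),np.sin(np.radians(21.46))]);ey=np.array([-ex[1],ex[0]])
o=np.array([586.3,125.1]);X=(W[...,:2]-o)@ex;Y=(W[...,:2]-o)@ey
for nm,y0 in('paddle',-50),('plain',20),('ball',90):
    m=(d>0)&(abs(Y-y0)<28)&(abs(X)<40)&(W[...,2]>92)&(W[...,2]<125); print(nm,m.sum(),X[m].mean().round(1),Y[m].mean().round(1))
dk=(d>0)&(p.max(2)<70)&(np.hypot(W[...,0]-634,W[...,1]-6.6)<25)&(W[...,2]>116)
print('key top',cv2.minAreaRect(W[dk][:,:2].astype(np.float32)),np.median(W[dk][:,2]))
# bystander motion in the scene view
s=r.snapshot('scene')[0]; cv2.imwrite('pics/scene1.png',s[:,:,::-1])
E
```

```text
time: 12.4
tool_pos: [559.1, 62.1, 84.2]
tcp_rot: [-179.8, 0.5, 21.5]
ft_force: [-0.3, -0.9, -0.2]
finger_gap: -0.1
time: 13.0
tool_pos: [601.2, 78.5, 90.2]
tcp_rot: [180.0, -0.1, 21.5]
ft_force: [-0.0, 0.2, -0.6]
finger_gap: 0.3
time: 13.7
tool_pos: [532.1, 35.4, 232.9]
tcp_rot: [179.9, -0.1, 21.5]
ft_force: [-0.1, -0.0, -0.3]
finger_gap: 0.4
paddle 458 14.0 -48.3
plain 121 14.2 21.2
ball 371 -10.8 88.8
key top ((634.272216796875, 7.63859224319458), (30.35112953186035, 12.455888748168945), 25.87846565246582) 122.50967743944359
```

View pics/scene1.png

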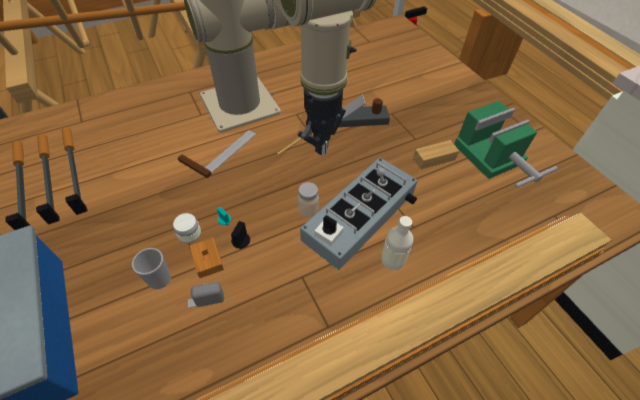

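The paddle now leans to the back (X=+14), the plain bat is still on, the ball is off and the key is seated at (328,228). The bystanders are at the same pixels as before, and the arm hangs free in the air. Handing in.

```bash
python3 -c "
from bench import r
print(r.sense()['time'],r.sense()['ft_force'].round(1)); print(r.hand_in())"
```

```text
13.8 [-0.8  1.4 -1.2]
the job is handed in; nothing more can be done
None
```

I flipped the ball switch to off, put the small black key from the wooden rest fully home in the socket, and then flipped the paddle switch to on. The job was handed in at 13.8 s; hand-in gives no verdict.

**Last checks before hand-in:**
- **Switches:** measured in the box's x, the bat ends stood at about -11 mm for the ball (off), +14 mm for the paddle (on) and +14 mm for the plain rod (still on).
- **Key:** the top of its grip was at 122.5 mm, which matches fully home. It was about 1 mm off the slot's centre and 0.3° or less off the slot's direction.
- **Bystanders:** they looked unmoved in the scene picture. I compared that by eye only.
- **Robot:** it hung clear of everything, with only about 2 N of sensor noise.

**One reading I didn't expect:** during the ball-switch push, the tool rode up about 7 mm with roughly 19 N upward. The switch still went over and stayed off. No other check failed or disagreed.

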